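# Square the brown case into the corner stop

### The job

Push the brown case along the bench into the inner corner of the L-shaped aluminium square, so that its long side opposite the lid tab lies flush against the long bar and its end flush against the short bar, ready to be photographed in register. Only push it with the fingers: do not pick it up or tip it, and leave the amber bottle, the white jar and the loupe where they stand.

Things in the scene. Friction and masses are not known exactly. Their poses are not given: they have to be found in the camera images.
- brown_case: closed brown case, loose, 0.2-0.42 kg, flat on the bench in the open side of the L. Upright walls: 75 mm along own x (-37 to +38), 104 along y (+-52), 36 high. Origin: centre of underside, z up. A lid tab (16 wide, 25-33 mm up) juts 5 mm from the middle of the -x side (robot side). Lid fixed. Starts 60-90 mm short of the long bar, 85-145 of the short; +x side within 25 deg of facing the long bar.
- square: L-shaped stop: two aluminium bars 22 mm wide, 16 high, with black scale, screwed down. Origin: inner corner of the L at bench level, z up. Long bar's inner face: plane x=0, from the corner 270 mm along -y. Short bar's inner face: plane y=0, from the corner 100 mm along -x. Inside of the L: x<0, y<0; a case pushed home along +x and +y has its centre at x=-38, y=-52 mm.
- amber_bottle: amber bottle with a black cap, 46 mm in diameter, 86 mm high, loose; to be left alone. Origin: centre of its underside. Outside the L.
- white_jar: white jar, 53 mm in diameter, 60 mm high, loose; to be left alone. Origin: centre of its underside. Outside the L.
- loupe: black loupe (magnifier), 38 mm in diameter, 34 mm high, loose; to be left alone. Origin: centre of its underside. Outside the L.
Not all that is in view belongs to the job. What is shaped like the brown_case but green is not meant.

How it is judged:
By the outcome, as a careful person would: the job done as asked, in the order asked, and still so for the second after the job is handed in, with the robot touching nothing.
It also fails if it takes over 48 s, if anything falls off the work surface, if the arm or the gripper's body presses on something with over 40 N, if the wrist force passes 120 N, or if a joint passes its speed limit or range.

### The arm

A 6-joint arm with a two-finger parallel gripper is mounted at the origin on a cart in front of the work surface, level with it; the furniture and walls round the work are solid. World frame = base frame: x ahead of the robot, y to its left, z up, the work surface at z = 0. Lengths are in m, angles in rad, forces in N, time in s.
With the tool pointing down it reaches from about 0.425 to 0.95 m from the base axis. Payload 3.5 kg.
Tool frame: the origin (TCP) lies midway between the tips of the shut fingers; the grasp point (between the pads) lies 19 mm behind it; z points along the fingers, y is the line along which they close (so a half turn about z gives the same grasp; the last joint's range is limited). The gripper opens to 85 mm and grips with 20 to 120 N. Pads are 22 mm wide; open, the fingers measure 114 mm over their backs; the gripper's body (76 mm by 85 mm) begins 54 mm behind the grasp point. The pads swing forward as they close: fully open they stand 13 mm farther back than shut.
Start: joints at [-1.449, 0.286, 1.577, -0, 1.279, -0.15], TCP at [0.181, -0.65, 0.231] pointing down, gripper open.
Joint ranges: [-2.77, 2.77], [-0.9, 2.22], [0.21, 2.48], [-1.53, 4.67], [0.24, 2.81], [-2.84, 2.84]. Speed limits (rad/s): [2.79, 2.79, 3.14, 3.14, 3.14, 3.14].

### API

Orientations are given as [roll, pitch, yaw] about the fixed x, y, z axes, in that order (R = Rz(yaw) Ry(pitch) Rx(roll)).
In Python, from station import * gives the robot as it stands.
- The arm moves only by the shell command python3 -m jog 'ROWS' [OPENING] [FORCE]. ROWS is JSON, a list of rows, each an object of numbers: "tx", "ty", "tz": the shift along the tool's x, y, z in cm; "twist": the turn about the tool's z in degrees. In form: [{"tx": .., "ty": .., "tz": .., "twist": ..}, ...]. A call has exactly 5 rows; each row shifts and turns the commanded pose from where the row before left it, along the tool's axes as they then stand; what a row does not reach is not made up. A row lasts 1/8 s, in which the tool goes at most 62.5 mm and 10.7 degrees, less where a joint would pass 70% of its speed; a pose out of reach is approached as far as the arm can. A call is refused whole if a number of a shift passes 6.25 or a number of a turn 10.7, either way. A call with a gripper value outside its range is refused whole. OPENING is the gripper command: -1 is fully open, 1 is shut, values between are in proportion, set as the call begins (- or left out, the last holds). The fingers move at their own pace and stop on an object; FORCE is the grip in N (left out, the last holds). Time passes only in rows, so rows that do not move let the fingers close, or fill a call up. It gives the time, the measured TCP pose, the force, the opening and the grip force at its end, in the units of the state.
- get_obs(): the state, without advancing time (a new reading comes with each control period).
- camera(name): name is "scene" or "top" or "wrist"; returns the picture (384x512x3 uint8, red, green, blue); there is no depth.
- camera_params(name): a dict with "intrinsics" (3x3 intrinsics, pixels), "world_from_camera" (4x4, takes a point from camera to world coordinates). Camera axes: x right, y up, looking along -z (the intrinsics and any distortion apply to the point x, -y, -z); pixel columns grow to the right and rows downward; lengths in m; the calibration is good to about 2 mm. The wrist camera is an equidistant fisheye: a pixel r from the principal point sees the ray r / f radians off the axis. A picture is of the moment at which its call begins: read the wrist's pose just before it. camera_params takes no time and is no camera call; for the wrist camera it gives the pose at the moment of the call.
- job_done(): hands the job in; it is judged then, once.
The state is a dict: "time": time; "joints": joint angles; "qvel": joint speeds; "effort": joint torques, N m; "position": TCP position; "eef_rot": TCP orientation; "contact_force": force on the tool from outside, world axes, zero at the start; "moment": the same for the moment, N m; "gripper_width": finger opening in m; "grasp_force": force on a finger pad.
Only numpy, scipy, OpenCV 4.12 (cv2) and the standard library are available. Lean on these libraries where they do the work, as an engineer would, in place of code of your own. Each camera call takes 0.05 s, during which the arm holds its last target. There are 200 camera calls.

## Working session

There is one attempt and no reset: what is moved stays moved. The work goes in short steps, Python scripts to look and compute and a shell command to move; the robot and the scene stay as the last step left them, time stands still between calls to the robot, and variables do not carry over. Pictures are saved under pics/ and viewed, at most 10 in all, crops included, and the job is handed in when it is done.

```bash
mkdir -p pics; python3 - <<'E'
from station import *
import cv2,numpy as np
a=camera("scene");b=camera("top")
cv2.imwrite("pics/s0.png",a[:,:,::-1]);cv2.imwrite("pics/t0.png",b[:,:,::-1])
cv2.imwrite("pics/top0.png",cv2.resize(b[:,:,::-1],(800,600)))
for n in("scene","top"):
  p=camera_params(n);print(n,np.round(np.array(p["intrinsics"]),1).tolist(),np.round(np.array(p["world_from_camera"]),4).tolist(),[k for k in p])
print(get_obs())
E
```

```text
scene [[351.1, 0.0, 250.6], [0.0, 351.1, 191.9], [0.0, 0.0, 1.0]] [[0.9987, -0.0473, 0.0163, 0.6519], [0.0488, 0.8496, -0.5252, -0.2344], [0.011, 0.5253, 0.8508, 0.7629], [0.0, 0.0, 0.0, 1.0]] ['intrinsics', 'world_from_camera']
top [[467.7, 0.0, 258.7], [0.0, 467.7, 193.9], [0.0, 0.0, 1.0]] [[-0.0089, 0.9973, -0.0724, 0.5577], [-0.9998, -0.0074, 0.0207, 0.2144], [0.0201, 0.0725, 0.9972, 0.8935], [0.0, 0.0, 0.0, 1.0]] ['intrinsics', 'world_from_camera']
{'time': 0.1, 'joints': array([-1.44900068e+00,  2.87122546e-01,  1.57802110e+00, -8.68228301e-06,
        1.27858209e+00, -1.49987435e-01]), 'qvel': array([ 0.00103079, -0.00367106, -0.00254502,  0.00162843,  0.00030366,
       -0.00052218]), 'effort': array([ 6.20028859e-04, -4.07297051e+01, -2.93697488e+01, -1.21794715e-04,
        3.43955631e-03, -7.26495216e-06]), 'position': array([ 0.18116615, -0.64962607,  0.23006031]), 'eef_rot': array([-3.13948228e+00, -3.10520937e-04,  2.71785265e-01]), 'contact_force': array([-0.40583573, -0.35973414,  0.35647421]), 'moment': array([-0.00755464, -0.0447701 , -0.0012657 ]), 'grasp_force': 0.0, 'gripper_width': 0.085434622389494}
```

View pics/top0.png

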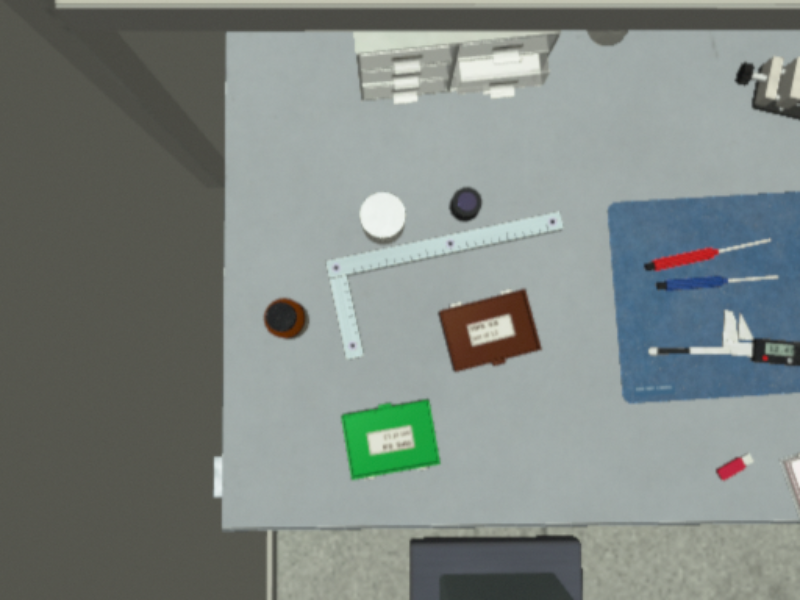

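View pics/s0.png

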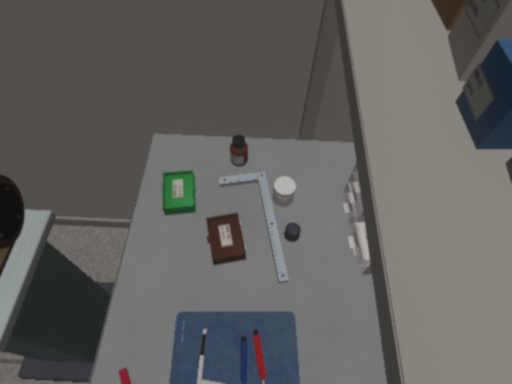

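The top view (800x600) shows the brown case at about (490,330), with its tab at (498,362). The green case at (390,438) has the same shape but the wrong colour, so it's the decoy. The L's inner corner is near (345,275), with the jar at (382,215), loupe at (465,203) and bottle at (286,318), all outside it. Next I'll measure the case and the L, with one enlarged crop to confirm.

```bash
cat > h.py <<'E'
from station import *
import cv2,numpy as np
def ray(n,uv,z):
    p=camera_params(n);K=np.array(p["intrinsics"]);T=np.array(p["world_from_camera"])
    uv=np.atleast_2d(uv).astype(float)
    d=np.c_[(uv[:,0]-K[0,2])/K[0,0],-(uv[:,1]-K[1,2])/K[1,1],-np.ones(len(uv))]@T[:3,:3].T
    return T[:3,3]+d*((z-T[2,3])/d[:,2])[:,None]
def big(m):
    c,_=cv2.findContours(m,cv2.RETR_EXTERNAL,cv2.CHAIN_APPROX_NONE);return max(c,key=cv2.contourArea)
def brown(im):
    h=cv2.cvtColor(im,cv2.COLOR_RGB2HSV);return ((((h[...,0]<14)|(h[...,0]>172))&(h[...,1]>110)&(h[...,2]>25))*255).astype(np.uint8)
def lmask(im):
    h=cv2.cvtColor(im,cv2.COLOR_RGB2HSV);return ((h[...,2]>185)*255).astype(np.uint8)
E
python3 - <<'E'
from h import *
im=cv2.imread("pics/t0.png")[:,:,::-1].copy()
m=brown(im);m[:, :230]=0
m=cv2.morphologyEx(m,cv2.MORPH_CLOSE,np.ones((9,9)))
m=cv2.morphologyEx(m,cv2.MORPH_OPEN,np.ones((9,9)))
c=big(m);w=ray("top",c[:,0],0.036)
r=cv2.minAreaRect((w[:,:2]*1000).astype(np.float32));print("case mm",r,cv2.boxPoints(r).tolist())
h=cv2.cvtColor(im,cv2.COLOR_RGB2HSV)
for uv in[(216,175),(224,200),(300,153),(200,190),(260,190),(330,160)]:print(uv,im[uv[1],uv[0]],h[uv[1],uv[0]])
# L mask
v=((im[...,1].astype(int)>185)*255).astype(np.uint8)
roi=np.zeros_like(v);roi[128:235,200:368]=255
roi[:165,:]=0 if False else roi[:165,:]
v&=roi
n,l,s,ce=cv2.connectedComponentsWithStats(v);print(s,ce)
crop=np.hstack([im[125:240,195:370],np.dstack([v|m]*3)[125:240,195:370]])
cv2.imwrite("pics/c1.png",cv2.resize(crop[:,:,::-1],None,fx=2.2,fy=2.2))
E
```

```text
case mm ((585.74072265625, 96.07943725585938), (75.61402893066406, 103.96979522705078), 14.042779922485352) [[536.4496459960938, 137.33702087402344], [561.6775512695312, 36.47438430786133], [635.0317993164062, 54.82185363769531], [609.8038940429688, 155.6844940185547]]
(216, 175) [191 210 208] [ 87  23 210]
(224, 200) [197 216 214] [ 87  22 216]
(300, 153) [196 217 214] [ 86  25 217]
(200, 190) [160 170 168] [ 84  15 170]
(260, 190) [157 166 165] [ 87  14 166]
(330, 160) [161 170 169] [ 87  14 170]
[[     0      0    512    384 193498]
 [   230    128     30     24    605]
 [   209    135    152     95   2207]
 [   320    185      7      3     11]
 [   289    193      6      3     10]
 [   301    202     28     18    275]
 [   305    207      1      1      1]
 [   301    208      1      1      1]] [[255.31122802 191.9039835 ]
 [244.4231405  138.47933884]
 [267.10058903 168.18803806]
 [322.81818182 185.90909091]
 [291.5        194.        ]
 [315.24727273 210.99636364]
 [305.         207.        ]
 [301.         208.        ]]
```

View pics/c1.png

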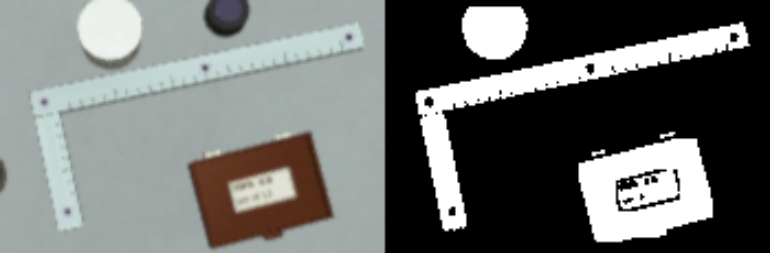

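The crop confirms the brown case, with its tab on the robot side and its label on top. The L mask is clean, so I'll fit the L's faces next.

```bash
python3 - <<'E'
from h import *
im=cv2.imread("pics/t0.png")[:,:,::-1].copy()
v=((im[...,1].astype(int)>188)*255).astype(np.uint8)
n,l,s,ce=cv2.connectedComponentsWithStats(v)
k=[i for i in range(1,n) if s[i][0]<=212 and s[i][0]>=205 and 1500<s[i][4]<3500][0]
c=big((l==k).astype(np.uint8)*255)
w=ray("top",c[:,0],0.016)[:,:2]*1000
# long bar = pixels right of u=236 ; short = v>185
def rect(sel):
    r=cv2.minAreaRect(w[sel].astype(np.float32));return np.round(r[0],1),np.round(r[1],1),round(r[2],2),np.round(cv2.boxPoints(r),1).tolist()
print("long",rect(c[:,0,0]>236));print("short",rect(c[:,0,1]>184))
# inner faces by line fits
A=(c[:,0,0]>236)
p=w[A];x0=cv2.fitLine(p.astype(np.float32),cv2.DIST_L2,0,.01,.01).ravel()
d=x0[:2]*np.sign(-x0[1]);nn=np.array([-d[1],d[0]]);  # d ~ -y
nn*=np.sign(nn[0]);q=p@nn;o=q[q<np.median(q)+0]
import sys
lo=np.percentile(q,5),np.percentile(q,95);mid=np.mean(lo)
inn=p[(q<mid)&(np.abs(q-np.median(q[q<mid]))<2)];out=p[(q>mid)&(np.abs(q-np.median(q[q>mid]))<2)]
f=lambda P:cv2.fitLine(P.astype(np.float32),cv2.DIST_HUBER,0,.01,.01).ravel()
L1,L2=f(inn),f(out);print("inner",L1,np.degrees(np.arctan2(-L1[0]/L1[1],1)),"outer",L2,np.degrees(np.arctan2(-L2[0]/L2[1],1)))
B=(c[:,0,1]>184)&(c[:,0,1]<222);p=w[B];u=np.array([nn[0],nn[1]]);t=np.array([-u[1],u[0]]);t*=np.sign(t[1]);q=p@t;mid=q.mean()
print("short inner/outer t",np.median(q[q<mid]),np.median(q[q>mid]))
n1=np.array([-L1[1],L1[0]]);n1*=np.sign(n1[0]);xi=L1[2:]@n1;xo=L2[2:]@n1
ti=np.median(q[q<mid]);print("x faces",xi,xo)
print("corner",np.linalg.solve(np.array([n1,t]),[xi,ti]), "yaw",np.degrees(np.arctan2(n1[1],n1[0])))
E
```

```text
long (array([698.7, 121.4]), array([ 21.1, 239.2]), 11.74, [[664.0, 236.39999389648438], [712.7000122070312, 2.200000047683716], [733.4000244140625, 6.5], [684.7000122070312, 240.6999969482422]])
short (array([598.7, 265. ]), array([86.3, 21. ]), 11.8, [[554.2999877929688, 266.5], [558.5999755859375, 245.89999389648438], [643.0999755859375, 263.6000061035156], [638.7999877929688, 284.1000061035156]])
inner [ 2.0317908e-01 -9.7914159e-01  6.8918512e+02  1.2083707e+02] 11.722923 outer [ 2.0280461e-01 -9.7921920e-01  7.0845325e+02  1.2160403e+02] 11.7010145
short inner/outer t 126.83208598149244 146.03125612582224
x faces 699.3614 718.3834
corner [658.68896956 267.80130718] yaw 11.722923
```

L in the world frame: corner ≈ (658, 265) mm, yaw 11.7°. In that frame the case centre is at (-105, -150) with yaw +2.3°. It needs +67 mm toward the long bar and then +98 mm toward the short bar. These agree with the stated gaps, so I'm moving now.

```bash
python3 -m jog '[{"tx":4.5,"ty":-4,"twist":3.9},{"tx":4.5,"ty":-4},{"tx":4.5,"ty":-4},{"tx":4.5,"ty":-4},{"tx":4.5,"ty":-4}]' -0.4 30
python3 -m jog '[{"tx":3.5,"ty":-4.5},{"tx":3.5,"ty":-4.5},{"tx":3.5,"ty":-4.5},{"tx":3.5,"ty":-4.5},{"tx":3.5,"ty":-4.5}]'
python3 -m jog '[{"tx":1.5,"ty":-4.5},{"tx":1.5,"ty":-4.5},{"tx":1.5,"ty":-4.5},{"tx":1.5,"ty":-4.5},{"tx":1.5,"ty":-4.5}]'
cat >> h.py <<'E'
C=np.array([.6578,.2646]);Y=np.radians(11.72);R=np.array([[np.cos(Y),np.sin(Y)],[-np.sin(Y),np.cos(Y)]])
def sq(p):return np.round(R@(np.array(p)[:2]-C)*1000,1)
def st():
    o=get_obs();print("t",o["time"],"sq",sq(o["position"]),"z",o["position"][2].round(4),"yaw",np.degrees(o["eef_rot"][2]).round(2),"Fsq",(R@o["contact_force"][:2]).round(1),o["contact_force"][2].round(1),"w",o["gripper_width"])
E
python3 -c "from h import *;st()"
```

```text
t 0.1 sq [-652.4 -798.3] z 0.2301 yaw 15.57 Fsq [-0.5 -0.3] 0.4 w 0.085434622389494$[0]: bad value
$[0]: bad value
$[0]: bad value
```

```bash
python3 -m jog '[{"tx":4.5,"ty":-4,"tz":0,"twist":3.9},{"tx":4.5,"ty":-4,"tz":0,"twist":0},{"tx":4.5,"ty":-4,"tz":0,"twist":0},{"tx":4.5,"ty":-4,"tz":0,"twist":0},{"tx":4.5,"ty":-4,"tz":0,"twist":0}]' -0.4 30
python3 -c "from h import *;st()"
```

```text
time: 0.72
position: [0.3585, -0.4045, 0.2309]
eef_rot: [-3.141, 0.0, 0.203]
contact_force: [0.8, -0.4, 0.2]
gripper_width: 0.0594
grasp_force: 0.0
t 0.725 sq [-429.  -594.4] z 0.2309 yaw 11.65 Fsq [ 0.7 -0.6] 0.2 w 0.059420743560846055
```

```bash
python3 -m jog '[{"tx":3.5,"ty":-4.5,"tz":0,"twist":0},{"tx":3.5,"ty":-4.5,"tz":0,"twist":0},{"tx":3.5,"ty":-4.5,"tz":0,"twist":0},{"tx":3.5,"ty":-4.5,"tz":0,"twist":0},{"tx":3.5,"ty":-4.5,"tz":0,"twist":0}]'
python3 -m jog '[{"tx":1.5,"ty":-4.4,"tz":0,"twist":0},{"tx":1.5,"ty":-4.4,"tz":0,"twist":0},{"tx":1.5,"ty":-4.4,"tz":2,"twist":0},{"tx":1.5,"ty":-4.4,"tz":4,"twist":0},{"tx":1.5,"ty":-4.4,"tz":4,"twist":0}]'
python3 -c "from h import *;st()
cv2.imwrite('pics/w1.png',camera('wrist')[:,:,::-1])"
```

```text
time: 1.35
position: [0.4839, -0.1488, 0.231]
eef_rot: [-3.141, 0.0, 0.204]
contact_force: [-1.1, -0.1, 0.1]
gripper_width: 0.0597
grasp_force: 0.0
time: 1.98
position: [0.5126, 0.0815, 0.1305]
eef_rot: [3.141, -0.001, 0.204]
contact_force: [-0.2, -1.0, 0.0]
gripper_width: 0.0596
grasp_force: 0.0
t 1.975 sq [-179.4 -149.8] z 0.1305 yaw 11.68 Fsq [-0.4 -0.9] 0.0 w 0.05961486503166793
```

View pics/w1.png

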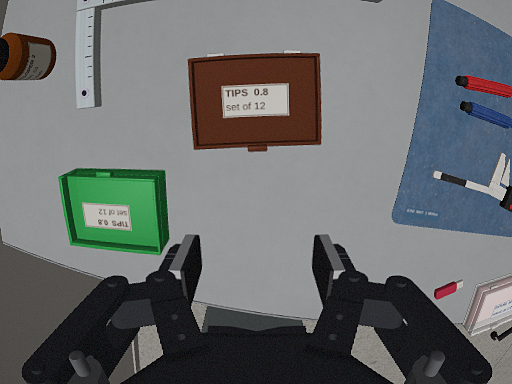

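The wrist view shows the case straight ahead, tab at (258,148), centred between the open pads at columns 190 and 322. The green case at (115,215) is clear of the fingers. I'll go down and push +x.

```bash
python3 -m jog '[{"tx":0,"ty":0,"tz":4,"twist":0},{"tx":0,"ty":0,"tz":4,"twist":0},{"tx":0,"ty":0,"tz":2.5,"twist":0},{"tx":0,"ty":0,"tz":1.3,"twist":0},{"tx":0.5,"ty":0,"tz":0,"twist":0}]'
python3 -m jog '[{"tx":1,"ty":0,"tz":0,"twist":0},{"tx":1,"ty":0,"tz":0,"twist":0},{"tx":1,"ty":0,"tz":0,"twist":0},{"tx":1,"ty":0,"tz":0,"twist":0},{"tx":1,"ty":0,"tz":0,"twist":0}]'
python3 -c "from h import *;st()"
```

```text
time: 2.65
position: [0.5167, 0.0809, 0.0125]
eef_rot: [-3.141, 0.002, 0.204]
contact_force: [0.3, -0.1, 0.1]
gripper_width: 0.0596
grasp_force: 0.0
time: 3.28
position: [0.5669, 0.0912, 0.0134]
eef_rot: [-3.142, 0.0, 0.204]
contact_force: [-2.6, 0.2, 0.9]
gripper_width: 0.0596
grasp_force: 1.1
t 3.275 sq [-124.2 -151.3] z 0.0134 yaw 11.67 Fsq [-2.5  0.7] 0.9 w 0.0595883601031603
```

```bash
python3 -m jog '[{"tx":0.8,"ty":0,"tz":0,"twist":0},{"tx":0.8,"ty":0,"tz":0,"twist":0},{"tx":0.7,"ty":0,"tz":0,"twist":0},{"tx":0.5,"ty":0,"tz":0,"twist":0},{"tx":0.3,"ty":0,"tz":0,"twist":0}]'
python3 -m jog '[{"tx":0.2,"ty":0,"tz":0,"twist":0},{"tx":0.2,"ty":0,"tz":0,"twist":0},{"tx":0.1,"ty":0,"tz":0,"twist":0},{"tx":0.1,"ty":0,"tz":0,"twist":0},{"tx":0.1,"ty":0,"tz":0,"twist":0}]'
python3 -c "from h import *;st()"
```

```text
time: 3.9
position: [0.597, 0.0973, 0.0133]
eef_rot: [-3.142, 0.0, 0.204]
contact_force: [-2.0, 0.3, 2.4]
gripper_width: 0.0598
grasp_force: 1.1
time: 4.53
position: [0.6026, 0.0985, 0.0133]
eef_rot: [-3.141, 0.003, 0.204]
contact_force: [-7.2, -1.6, 5.3]
gripper_width: 0.06
grasp_force: 3.5
t 4.525 sq [ -87.8 -151.4] z 0.0133 yaw 11.69 Fsq [-7.4 -0.1] 5.3 w 0.06004122403054269
```

The force rose at x≈-88, where contact with the bar was expected. One light press, then back off, go around and shut the fingers for the +y push.

```bash
python3 -m jog '[{"tx":0.1,"ty":0,"tz":0,"twist":0},{"tx":0.1,"ty":0,"tz":0,"twist":0},{"tx":0,"ty":0,"tz":0,"twist":0},{"tx":0,"ty":0,"tz":0,"twist":0},{"tx":0,"ty":0,"tz":0,"twist":0}]'
python3 -c "from h import *;st()"
python3 -m jog '[{"tx":-0.5,"ty":0,"tz":0,"twist":0},{"tx":-2,"ty":0,"tz":0,"twist":0},{"tx":-2,"ty":0,"tz":0,"twist":0},{"tx":0,"ty":2,"tz":-4,"twist":0},{"tx":0,"ty":4,"tz":-4,"twist":0}]' 
python3 -m jog '[{"tx":2.2,"ty":4.5,"tz":0,"twist":0},{"tx":4,"ty":0,"tz":0,"twist":0},{"tx":3,"ty":0,"tz":0,"twist":0},{"tx":0,"ty":0,"tz":0,"twist":0},{"tx":0,"ty":0,"tz":0,"twist":0}]' 1
python3 - <<'E'
from h import *
st()
im=camera("top");cv2.imwrite("pics/t2.png",cv2.resize(im[100:260,180:400,::-1],None,fx=3,fy=3))
E
```

```text
time: 5.15
position: [0.6025, 0.0986, 0.0129]
eef_rot: [-3.141, 0.009, 0.204]
contact_force: [-10.0, -2.5, 7.1]
gripper_width: 0.0601
grasp_force: 5.3
t 5.15 sq [ -87.9 -151.3] z 0.0129 yaw 11.7 Fsq [-10.3  -0.5] 7.1 w 0.06011973660772823
time: 5.78
position: [0.5737, 0.0317, 0.0939]
eef_rot: [-3.141, -0.001, 0.206]
contact_force: [1.6, 0.3, -0.5]
gripper_width: 0.0599
grasp_force: 0.0
time: 6.4
position: [0.6722, 0.0059, 0.0929]
eef_rot: [-3.141, 0.0, 0.204]
contact_force: [0.5, 0.5, -1.2]
gripper_width: 0.0001
grasp_force: 0.0
t 6.4 sq [ -38.4 -256.2] z 0.0929 yaw 11.68 Fsq [0.6 0.4] -1.2 w 8.793605371418176e-05
```

View pics/t2.png

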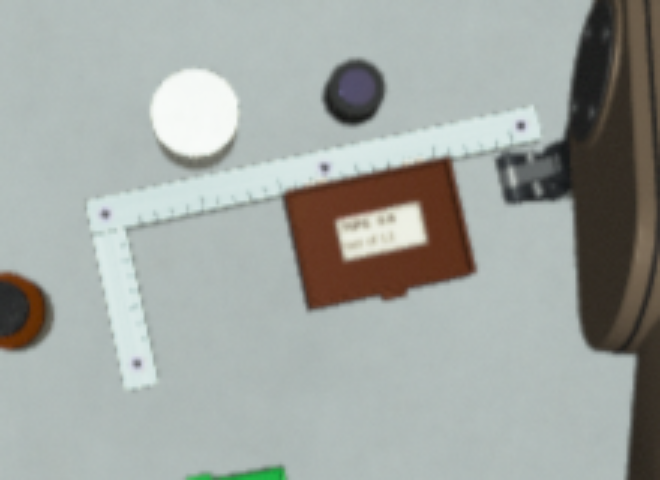

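The case lies against the long bar, with its end at about (460,215), and the shut fingers at (515,180) are clear of the end. I'll lower and push +y.

```bash
python3 -m jog '[{"tx":0,"ty":0,"tz":3.5,"twist":0},{"tx":0,"ty":0,"tz":3,"twist":0},{"tx":0,"ty":0,"tz":1.3,"twist":0},{"tx":0,"ty":-1,"tz":0,"twist":0},{"tx":0,"ty":-1,"tz":0,"twist":0}]' 
python3 -m jog '[{"tx":0,"ty":-1,"tz":0,"twist":0},{"tx":0,"ty":-1,"tz":0,"twist":0},{"tx":0,"ty":-1,"tz":0,"twist":0},{"tx":0,"ty":-1,"tz":0,"twist":0},{"tx":0,"ty":-1,"tz":0,"twist":0}]'
python3 -c "from h import *;st()"
python3 -m jog '[{"tx":0,"ty":-1,"tz":0,"twist":0},{"tx":0,"ty":-1,"tz":0,"twist":0},{"tx":0,"ty":-1,"tz":0,"twist":0},{"tx":0,"ty":-0.5,"tz":0,"twist":0},{"tx":0,"ty":-0.5,"tz":0,"twist":0}]'
python3 -c "from h import *;st()"
```

```text
time: 7.08
position: [0.6696, 0.026, 0.0169]
eef_rot: [3.141, -0.002, 0.204]
contact_force: [0.2, -0.1, -0.4]
gripper_width: -0.0
grasp_force: 0.0
time: 7.7
position: [0.6589, 0.0748, 0.0157]
eef_rot: [3.141, -0.001, 0.204]
contact_force: [0.2, -2.2, 1.8]
gripper_width: 0.0
grasp_force: 1.1
t 7.7 sq [ -37.5 -186.1] z 0.0157 yaw 11.67 Fsq [-0.3 -2.2] 1.8 w 4.1664180814931325e-05
time: 8.32
position: [0.6504, 0.1138, 0.0153]
eef_rot: [3.142, 0.0, 0.204]
contact_force: [0.0, -1.5, 1.2]
gripper_width: -0.0003
grasp_force: 1.0
t 8.325 sq [ -37.8 -146.1] z 0.0153 yaw 11.68 Fsq [-0.3 -1.5] 1.2 w -0.0002776135517659561
```

```bash
python3 -m jog '[{"tx":0,"ty":-0.6,"tz":0,"twist":0},{"tx":0,"ty":-0.6,"tz":0,"twist":0},{"tx":0,"ty":-0.4,"tz":0,"twist":0},{"tx":0,"ty":-0.3,"tz":0,"twist":0},{"tx":0,"ty":-0.2,"tz":0,"twist":0}]' 
python3 -m jog '[{"tx":0,"ty":-0.2,"tz":0,"twist":0},{"tx":0,"ty":-0.2,"tz":0,"twist":0},{"tx":0,"ty":-0.2,"tz":0,"twist":0},{"tx":0,"ty":-0.2,"tz":0,"twist":0},{"tx":0,"ty":-0.2,"tz":0,"twist":0}]' 
python3 -c "from h import *;st()"
```

```text
time: 8.95
position: [0.6462, 0.1343, 0.0152]
eef_rot: [-3.142, 0.0, 0.204]
contact_force: [0.2, -1.1, 1.3]
gripper_width: 0.0
grasp_force: 0.9
time: 9.57
position: [0.6442, 0.144, 0.0152]
eef_rot: [-3.141, 0.0, 0.204]
contact_force: [1.0, -0.9, 0.3]
gripper_width: -0.0002
grasp_force: 0.8
t 9.575 sq [ -37.8 -115.3] z 0.0152 yaw 11.67 Fsq [ 0.8 -1.1] 0.3 w -0.00021085964083958337
```

```bash
python3 -m jog '[{"tx":0,"ty":-0.2,"tz":0,"twist":0},{"tx":0,"ty":-0.2,"tz":0,"twist":0},{"tx":0,"ty":-0.1,"tz":0,"twist":0},{"tx":0,"ty":-0.1,"tz":0,"twist":0},{"tx":0,"ty":-0.1,"tz":0,"twist":0}]' 
python3 - <<'E'
from h import *
st()
im=camera("top");cv2.imwrite("pics/t3.png",cv2.resize(im[100:260,180:400,::-1],None,fx=3,fy=3))
E
```

```text
time: 10.2
position: [0.6438, 0.1446, 0.0158]
eef_rot: [3.131, 0.002, 0.207]
contact_force: [1.1, -20.3, 2.7]
gripper_width: -0.0005
grasp_force: 10.2
t 10.2 sq [ -38.1 -114.6] z 0.0158 yaw 11.84 Fsq [ -3.  -20.1] 2.7 w -0.0004907555101206635
```

View pics/t3.png

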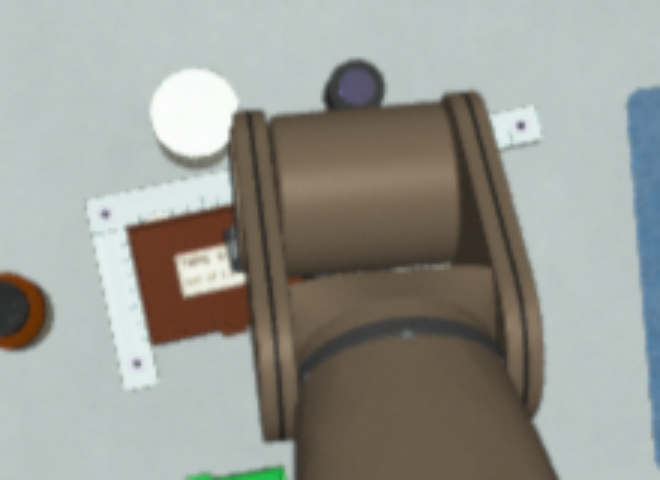

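The case is at both bars: there was a 20 N stop at the short bar, and the case corner is at (130,228). I'll back off and give a light +x nudge so the long side is flush.

```bash
python3 -m jog '[{"tx":0,"ty":0.7,"tz":0,"twist":0},{"tx":0,"ty":1.5,"tz":0,"twist":0},{"tx":0,"ty":0,"tz":-4,"twist":0},{"tx":0,"ty":0,"tz":-4,"twist":0},{"tx":-4,"ty":-1,"tz":0,"twist":0}]' 
python3 -m jog '[{"tx":-4.5,"ty":-3.5,"tz":0,"twist":0},{"tx":0,"ty":-4,"tz":0,"twist":0},{"tx":0,"ty":0,"tz":0,"twist":0},{"tx":0,"ty":0,"tz":0,"twist":0},{"tx":0,"ty":0,"tz":0,"twist":0}]' -0.4
python3 - <<'E'
from h import *
st()
cv2.imwrite('pics/w4.png',camera('wrist')[:,:,::-1])
E
```

```text
time: 10.88
position: [0.6112, 0.131, 0.101]
eef_rot: [3.14, -0.012, 0.203]
contact_force: [0.3, 0.9, 0.9]
gripper_width: 0.0003
grasp_force: 0.0
time: 11.5
position: [0.5476, 0.1945, 0.0954]
eef_rot: [3.142, -0.0, 0.203]
contact_force: [-0.9, -0.6, -0.4]
gripper_width: 0.0596
grasp_force: 0.0
t 11.5 sq [-122.1  -46.2] z 0.0954 yaw 11.62 Fsq [-1.  -0.4] -0.4 w 0.05961362241026036
```

View pics/w4.png

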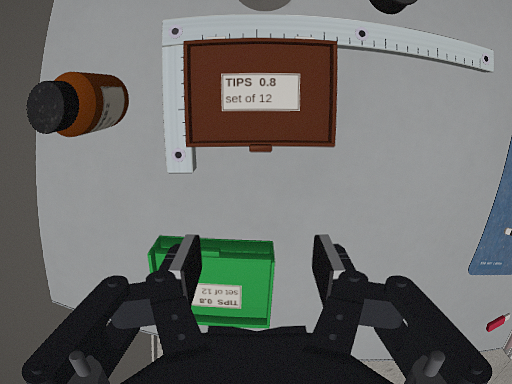

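The case sits in the corner, with its edges along both bars at (185,95) and (260,40). Before lowering I'll check that the green case is clear of the left finger.

```bash
python3 - <<'E'
from h import *
im=cv2.imread("pics/t0.png")[:,:,::-1].copy()
h=cv2.cvtColor(im,cv2.COLOR_RGB2HSV);m=cv2.inRange(h,(45,120,60),(75,255,255))
w=np.array([sq(p) for p in ray("top",big(m)[:,0],.036)]);print(w.min(0),w.max(0))
E
```

```text
[-240.8  -62.1] [-160.7   43.7]
```

```bash
python3 -m jog '[{"tx":1.5,"ty":0.6,"tz":0,"twist":0},{"tx":0,"ty":0,"tz":3.5,"twist":0},{"tx":0,"ty":0,"tz":3.5,"twist":0},{"tx":0,"ty":0,"tz":1.2,"twist":0},{"tx":0.5,"ty":0,"tz":0,"twist":0}]' 
python3 -m jog '[{"tx":0.4,"ty":0,"tz":0,"twist":0},{"tx":0.4,"ty":0,"tz":0,"twist":0},{"tx":0.3,"ty":0,"tz":0,"twist":0},{"tx":0.2,"ty":0,"tz":0,"twist":0},{"tx":0.2,"ty":0,"tz":0,"twist":0}]' 
python3 -c "from h import *;st()"
```

```text
time: 12.18
position: [0.5677, 0.193, 0.0126]
eef_rot: [-3.142, 0.002, 0.203]
contact_force: [-0.0, 0.4, 0.0]
gripper_width: 0.0595
grasp_force: 0.0
time: 12.8
position: [0.5819, 0.1964, 0.0133]
eef_rot: [-3.142, 0.002, 0.204]
contact_force: [-2.9, -0.3, 1.6]
gripper_width: 0.0601
grasp_force: 1.1
t 12.8 sq [-88.2 -51.3] z 0.0133 yaw 11.68 Fsq [-2.9  0.3] 1.6 w 0.0601134291748403
```

```bash
python3 -m jog '[{"tx":0.1,"ty":0,"tz":0,"twist":0},{"tx":0.1,"ty":0,"tz":0,"twist":0},{"tx":0.1,"ty":0,"tz":0,"twist":0},{"tx":0,"ty":0,"tz":0,"twist":0},{"tx":0,"ty":0,"tz":0,"twist":0}]' 
python3 -c "from h import *;st()"
python3 -m jog '[{"tx":-0.7,"ty":0,"tz":0,"twist":0},{"tx":-1.3,"ty":0,"tz":0,"twist":0},{"tx":0,"ty":0,"tz":-5,"twist":0},{"tx":0,"ty":0,"tz":-5,"twist":0},{"tx":0,"ty":4,"tz":-3,"twist":0}]' 
python3 -m jog '[{"tx":0,"ty":5,"tz":0,"twist":0},{"tx":0,"ty":5,"tz":0,"twist":0},{"tx":0,"ty":5,"tz":0,"twist":0},{"tx":0,"ty":2,"tz":0,"twist":0},{"tx":0,"ty":0,"tz":0,"twist":0}]' 
python3 - <<'E'
from h import *
st()
im=camera("top");m=brown(im);m[:,:215]=0;m[:130]=0
m=cv2.morphologyEx(cv2.morphologyEx(m,cv2.MORPH_CLOSE,np.ones((9,9))),cv2.MORPH_OPEN,np.ones((9,9)))
w=ray("top",big(m)[:,0],.036);r=cv2.minAreaRect(np.array([sq(p) for p in w],np.float32));print(r)
cv2.imwrite("pics/t5.png",cv2.resize(im[100:260,180:400,::-1],None,fx=3,fy=3))
E
```

```text
time: 13.42
position: [0.5822, 0.1966, 0.0127]
eef_rot: [-3.142, 0.009, 0.204]
contact_force: [-8.0, -2.7, 6.1]
gripper_width: 0.0597
grasp_force: 4.5
t 13.425 sq [-87.8 -51.3] z 0.0127 yaw 11.7 Fsq [-8.4 -1. ] 6.1 w 0.05971493398901068
time: 14.05
position: [0.5745, 0.1552, 0.1465]
eef_rot: [3.142, -0.005, 0.207]
contact_force: [1.2, -0.1, -0.1]
gripper_width: 0.0598
grasp_force: 0.0
time: 14.68
position: [0.6081, -0.0134, 0.1432]
eef_rot: [-3.141, -0.0, 0.202]
contact_force: [-1.0, 0.2, -0.0]
gripper_width: 0.0597
grasp_force: 0.0
t 14.675 sq [-105.1 -262.1] z 0.1432 yaw 11.55 Fsq [-0.9  0.4] -0.0 w 0.059718547133337595
((-40.90910720825195, -51.58747482299805), (101.4619369506836, 75.81361389160156), 89.74703979492188)
```

View pics/t5.png

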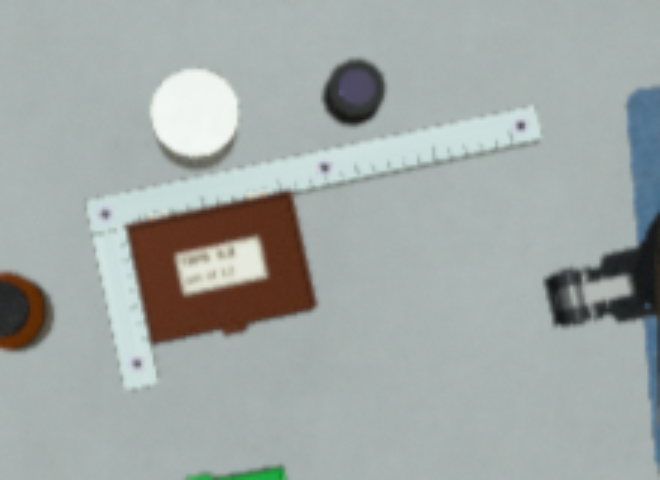

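The case is in the corner, its edges parallel to both bars (0.25° by measurement, centre y -51.6 against -52). The x position hit the same hard stop twice. The bottle, jar and loupe haven't moved and the gripper is clear, so I'm handing in.

```bash
python3 -c "from station import *;print(job_done())"
```

```text
the job is handed in; nothing more can be done
None
```

The brown case is pushed home into the corner of the square, seated against both bars, with the bottle, jar and loupe left where they stood, and the job was handed in at about 15 s.

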